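# Rock the pendulum angle gauge onto its mark

## Task

Pull the clear instrument cabinet's door wide open by its handle and lift the pendulum angle gauge out of the tray on the inside of the door. Set the gauge upright on the rest block, the middle of its foot lying across the round bar, and then, keeping it lightly pressed on the bar, rock it until its swinging pointer settles between the two prongs of the mark. Finish while still gripping the gauge and holding it steady there on the bar; do not turn the mark, and leave the other things on the bench alone.

Things in the scene. Friction and masses are not known exactly. Their poses are not given: they have to be found in the camera images.
- door (a joint): the cabinet's door, rad: 0 closed (its start), grows as it opens towards the robot (the free edge swings clockwise seen from above), stop at 1.9; it turns easily and stays where it is left. Open it 1.4 or more to bring the gauge out from under the cabinet's roof; 1.6 is comfortable. The tray and the gauge ride on the door
- cabinet: instrument cabinet with white edges and clear panels, fixed, 160 deep (x) x 240 wide (y) x 250 mm high, origin at the centre of its underside; its door is in its -x face, hinged on its +y edge, 220 wide, 14 thick, top edge 245 mm above the bench
- door_handle (a point): grip point on the door's handle: an upright round steel bar of 11 mm diameter standing 40 mm off the door's outer face, its open top end 30 mm above this point, free to 28 mm below this point, where the first of its two stems to the door is; the point is 198 mm along the door from the hinge. The cabinet's top is 35 mm above it
- door_hinge (a point): point on the door's vertical hinge axis (outer left edge of the door), at the handle's height; its x axis is normal to the door, pointing into the cabinet when closed, and turns with the door
- gauge: pendulum angle gauge, loose, 0.35 to 0.55 kg: dark steel foot 40 (x) x 110 (y) x 14 mm; above it an upright white dial, 104 mm diameter, 10 thick, axis along x, centre 64 mm up, alike on both sides, hands standing out to 11 mm from the mid-plane; above that an aluminium grip tab 14 (x) x 30 (y) mm, its top 168 mm up. Origin at the centre of the foot's underside, z up through the tab
- gauge_grip (a point): middle of the gauge's grip tab, 148 mm straight above the underside of the foot, 20 mm below the tab's top and 32 mm above the dial's rim
- gauge_foot (a point): centre of the underside of the gauge's foot, axes as the gauge's. In the tray it is 60 mm above the bench, 110 mm along the door from the hinge, the gauge's mid-plane 31 mm from the door's inner face, its y axis along the door, its x axis opposite to the cabinet's at the start; the tray's lip is 14 mm high with 2 mm play
- pointer (a joint): the gauge's weighted pointer, rad, about the gauge's x axis through the dial's centre: 0 when it stands along the gauge's z axis (gauge upright), it hangs free, always points straight up in the world, and settles in about a second. Turning the gauge by an angle a about its own x axis from upright makes it read -a
- mark (a joint): the gauge's two-pronged mark, rad, same axis, zero and sense as the pointer: where the pointer has to stand. Set stiffly between 0.20 and 0.40 rad, not to be turned
- pointer_tip (a point): tip of the black pointer, 44 mm from the dial's centre, 3 mm wide; z axis along the pointer
- mark_tip (a point): middle of the gap between the black mark's two prongs, near the dial's rim, 44 mm from the dial's centre; the prongs leave about 4.5 mm on either side; z axis radially outward
- block: rest block, fixed: aluminium offcut 100 (x) x 80 (y) x 40 mm high, with a steel round bar of 24 mm diameter, 90 long, lying along x on a thin web above its middle; origin at the centre of its underside. The gauge's foot goes across the bar, so that the gauge's x axis lies along the bar, either way round
- bar_top (a point): middle of the top line of the round bar, 75 mm above the bench; x axis along the bar, z up; the bar's centre line is 12 mm below
- basket: open light-green plastic basket, 150 x 120 mm, 60 high; bystander, origin at the underside
- adapter: black power adapter brick, 50 x 90 mm, 32 high; bystander, origin at the underside
- screw_jar: small clear jar of 48 mm diameter, 55 high; bystander, origin at the underside
- tape: black ring (reel), 84 mm across, 20 high; bystander, origin at the underside
- offcut: short aluminium bar, 90 x 30 x 30 mm; bystander, origin at the underside
- driver: black-handled screwdriver lying on the bench; bystander, origin at the middle

How it is judged:
On the way, in this order (a step that is already met when the one before it is completed fails the run):
1. the door is moving open, pulled by the fingers at its handle (value of joint door above 0.1 rad and distance between the grasp point and door_handle below 0.06 m and contact force between the fingers and cabinet above 0.3 N), for 0.05 s.
2. the cabinet door is open by at least 1.2 rad (value of joint door above 1.2 rad), for 0.1 s.
3. the gauge is gripped and lifted out of the tray (contact force between gauge and the fingers above 1 N and height (world z) of gauge_foot above 0.085 m), for 0.1 s.
4. the gauge rests upright (within 0.1 rad) with its foot across the bar (y of gauge_foot in the frame of bar_top between -0.02 and 0.02 m and x of gauge_foot in the frame of bar_top between -0.035 and 0.035 m and z of gauge_foot in the frame of bar_top between -0.014 and 0.012 m and angle between the x axis of gauge_foot and the x axis of bar_top, either way round below 0.35 rad and contact force between gauge and block above 0.3 N and angle between gauge_foot's own z axis and vertical below 0.1 rad), for 0.1 s.
5. rocked on the bar until the pointer is on the mark (y of gauge_foot in the frame of bar_top between -0.02 and 0.02 m and x of gauge_foot in the frame of bar_top between -0.035 and 0.035 m and z of gauge_foot in the frame of bar_top between -0.014 and 0.012 m and angle between the x axis of gauge_foot and the x axis of bar_top, either way round below 0.35 rad and contact force between gauge and block above 0.3 N and angle between gauge_foot's own z axis and vertical above 0.12 rad and angle between the z axis of pointer_tip and the z axis of mark_tip, either way round below 0.075 rad), for 0.2 s.
At the end, for the whole second after the job is handed in: Gripped gauge rests on the bar (0.3 to 40 N), foot's middle within 20 mm of the bar sideways, 35 mm lengthways, its x axis within 0.35 rad of the bar; leaning over 0.12 rad, pointer within 0.075 rad of the mark and still, gauge at rest (all of step 5 and contact force between gauge and the fingers above 1 N and velocity of joint pointer between -0.4 and 0.4 rad/s and linear speed of gauge below 0.02 m/s and contact force between gauge and block below 40 N); the arm keeps its last pose, push and grip.
It fails at once if a bystander was moved by more than 40 mm (distance of any of basket, adapter, screw_jar, tape, offcut, driver from where it was at the start of the episode above 0.04 m).
It fails at once if the mark was turned outside the span it is set in (value of joint mark below 0.15 rad or value of joint mark above 0.45 rad).
It fails at once if the gauge was rammed on the block (over 50 N) (contact force between gauge and block above 50 N).
It also fails if it takes over 72 s, if anything falls off the work surface, if the arm or the gripper's body presses on something with over 40 N, if the wrist force passes 120 N, or if a joint passes its speed limit or range.

## Robot

A 6-joint arm with a two-finger parallel gripper is mounted at the origin on the work surface. World frame = base frame: x ahead of the robot, y to its left, z up, the work surface at z = 0. Lengths are in m, angles in rad, forces in N, time in s.
With the tool pointing down it reaches from about 0.25 to 0.8 m from the base axis. Payload 8.5 kg.
Tool frame: the origin (TCP) lies midway between the tips of the shut fingers; the grasp point (between the pads) lies 19 mm behind it (manip.pinch_z is the distance from the TCP to the grasp point, in m); z points along the fingers, y is the line along which they close (so a half turn about z gives the same grasp; the last joint's range is limited). The gripper opens to 85 mm and grips with 20 to 120 N. Pads are 22 mm wide; open, the fingers measure 114 mm over their backs; the gripper's body (76 mm by 85 mm) begins 54 mm behind the grasp point. The pads swing forward as they close: fully open they stand 13 mm farther back than shut.
Start: joints at [-1.229, 0.238, -0.013, 1.319, 0, 1.571], TCP at [0.176, -0.495, 0.231] pointing down, gripper open.
Joint ranges: [-2.66, 2.66], [-1.03, 1.9], [-1.14, 1.46], [-1.82, 2.27], [-1.45, 1.34], [-3.14, 3.14]. Speed limits (rad/s): [2.22, 2.22, 2.79, 3.14, 3.14, 3.14].

## Interface

Orientations are given as a unit quaternion [w, x, y, z].
In Python, from bench import manip gives the robot as it stands.
- The arm moves only by the tool step_arm, never from a script. Its argument "steps" is a list of rows, each an object with "travel": the shift along the world's x, y, z as a fraction of full scale, a list of three; "turn": the turn, a rotation vector about the world's x, y, z as a fraction of full scale, a list of three; "gripper": the opening, from -1 (shut) to 1 (fully open), so that 0 is half open. In form: [{"travel": [tx, ty, tz], "turn": [ax, ay, az], "gripper": gripper}, ...]. A call has 1 to 20 rows; each row is the pose to reach, as a shift and turn from the pose commanded when the call began, turning the shorter way round; what a row does not reach only later rows make up. Full scale, the value 1, is 50 cm for a shift and 180 degrees for a turn. A row lasts 1/8 s, in which the tool goes at most 62.5 mm and 10.7 degrees, less where a joint would pass 70% of its speed; a pose out of reach is approached as far as the arm can. A call with a number of a shift or a turn outside -1 to 1 is refused whole. A call with a gripper value outside its range is refused whole. The fingers move at their own pace and stop on an object; "squeeze" is the grip in N (left out, the last holds). Time passes only in rows, so rows that repeat a pose let the fingers close. It gives the time, the measured TCP pose, the force, the opening and the grip force at its end, in the units of the state.
- manip.observe(): the state, without advancing time (a new reading comes with each control period).
- manip.capture(name): name is "side" or "top" or "wrist"; returns (picture, depth): 480x640x3 uint8, red, green, blue; 480x640 float32, m along the optical axis (not along the pixel's ray), 0 where there is no reading.
- manip.camera_params(name): a dict with "camera_matrix" (3x3 intrinsics, pixels), "rvec" (rotation vector, rad) and "tvec" (3), from world to camera coordinates, as OpenCV has them; the wrist camera has in their place "mount" (4x4, takes a point from camera to tool coordinates, whose origin is the TCP and whose axes are the flange's). Camera axes: x right, y down, z forward; pixel columns grow to the right and rows downward; lengths in m; the calibration is good to about 2 mm. A picture is of the moment at which its call begins: read the wrist's pose just before it. camera_params takes no time and is no camera call.
- manip.close_job(): hands the job in; it is judged then, once.
Trained networks look in the newest picture that a camera, given by its name, has taken for a name from the list of things; names that differ only in an ending like _2 or _b are one class to them, and where a whole thing is asked for, a point or a joint stands for the part that bears it (a point fixed in the world has none). Each returns a list of dicts, best first, with "confidence" (0 to 1); they miss things now and then, are a little off and sometimes report something else, mostly with a low value. They report only what shows in the picture. A call takes as long as a camera call.
- manip.search_frame(camera, label): "at" ([x, y, z] in m, in the coordinates of the camera as it stood for that picture, good to about 4 mm: the middle of the surface that is visible of it).
- manip.outline_of(camera, label): "mask" (480x640 bool, what is visible of it).
- manip.place_of(camera, label): "at" ([x, y, z] in m, in the coordinates of the camera as it stood for that picture, good to about 4 mm: a listed point, or the origin of a listed thing).
The state is a dict: "time": time; "joints": joint angles; "qvel": joint speeds; "effort": joint torques, N m; "eef_pos": TCP position; "tool_rot": TCP orientation; "wrist_force": force on the tool from outside, world axes, zero at the start; "wrist_torque": the same for the moment, N m; "gripper_width": finger opening in m; "grip_force": force on a finger pad.
Only numpy, scipy, OpenCV 4.12 (cv2) and the standard library are available. Lean on these libraries where they do the work, as an engineer would, in place of code of your own. Each camera call takes 0.05 s, during which the arm holds its last target. There are 200 camera calls.

## Working session

There is one attempt and no reset: what is moved stays moved. The work goes in short steps, Python scripts to look and compute and a tool call to move; the robot and the scene stay as the last step left them, time stands still between calls to the robot, and variables do not carry over. Pictures are saved under pics/ and viewed, at most 10 in all, crops included, and the job is handed in when it is done.

Besides the shell and the picture viewer there is one more tool, called after "Call:" in YAML: its name, and indented under it one key for each argument. step_arm: Moves the arm, as the interface text tells. Its arguments: {"type":"object","properties":{"steps":{"type":"array"},"squeeze":{"type":"number"}},"required":["steps"]}

```bash
mkdir -p pics
cat > h.py <<'E'
import numpy as np, cv2
from scipy.spatial.transform import Rotation as R
from bench import manip
def c2w(cam,p):
    P=manip.camera_params(cam); p=np.asarray(p,float)
    if cam=="wrist":
        s=manip.observe(); M=np.array(P["mount"]); q=s["tool_rot"]
        return R.from_quat([q[1],q[2],q[3],q[0]]).as_matrix()@(M[:3,:3]@p+M[:3,3])+np.array(s["eef_pos"])
    r=cv2.Rodrigues(np.array(P["rvec"],float))[0]
    return r.T@(p-np.array(P["tvec"],float).ravel())
def snap(cam,name=None):
    im,d=manip.capture(cam)
    if name: cv2.imwrite("pics/"+name+".png",im[:,:,::-1])
    return im,d
def places(cam,labels,n=1):
    for l in labels:
        for r in manip.place_of(cam,l)[:n]: print(cam,l,np.round(c2w(cam,r["at"]),4),round(r["confidence"],2))
E
python3 - <<'E'
from h import *
s=manip.observe(); print({k:np.round(v,3).tolist() for k,v in s.items()}, manip.pinch_z)
for c in ("side","top"):
    snap(c,c+"0")
    places(c,["door_handle","door_hinge","gauge_foot","gauge_grip","bar_top","block","cabinet","basket","adapter","screw_jar","tape","offcut","driver"])
E
```

```text
{'time': 0.0, 'joints': [-1.229, 0.239, -0.014, 1.319, 0.0, 1.571], 'qvel': [0.003, -0.0, 0.001, 0.001, -0.001, 0.0], 'effort': [-0.002, -53.878, 34.643, 0.019, -0.0, -0.0], 'eef_pos': [0.176, -0.494, 0.231], 'tool_rot': [-0.001, 0.985, 0.17, -0.0], 'wrist_force': [0.167, 0.939, 0.86], 'wrist_torque': [0.005, 0.013, -0.007], 'grip_force': 0.0, 'gripper_width': 0.086} 0.0187
side door_handle [0.591  0.0598 0.216 ] 0.62
side door_hinge [0.6361 0.2562 0.2166] 0.62
side gauge_grip [0.5897 0.0598 0.2158] 0.52
side bar_top [ 0.4396 -0.2966  0.0732] 0.61
side block [ 0.4301 -0.0953  0.0054] 0.73
side cabinet [ 0.7148  0.1436 -0.0015] 0.8
side basket [ 0.6985 -0.3661 -0.0008] 0.88
side adapter [ 0.6943 -0.1752  0.0034] 0.98
side tape [ 0.428  -0.0888  0.003 ] 0.85
side offcut [ 0.5353 -0.1058  0.0016] 0.84
side driver [0.4227 0.4294 0.0011] 0.67
top door_handle [0.593  0.0605 0.2177] 0.69
top door_hinge [0.6359 0.2576 0.218 ] 0.73
top gauge_foot [ 4.396e-01 -2.957e-01 -2.000e-04] 0.2
top gauge_grip [0.6792 0.1458 0.2056] 0.61
top bar_top [ 0.4419 -0.2978  0.0804] 0.8
top basket [ 0.701  -0.3667  0.002 ] 0.67
top adapter [ 0.6986 -0.1739  0.0012] 0.83
top screw_jar [ 3.436e-01 -4.513e-01 -3.000e-04] 0.87
top tape [ 4.268e-01 -9.260e-02  4.000e-04] 0.97
top offcut [ 0.5335 -0.1039  0.0023] 0.97
top driver [0.4232 0.4323 0.0005] 0.89
```

View pics/side0.png

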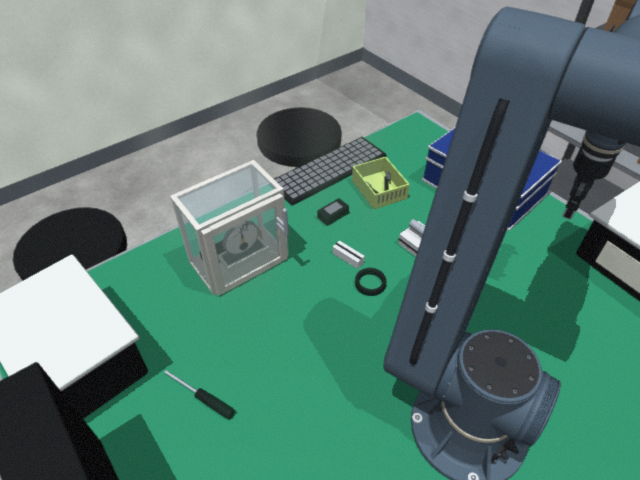

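View pics/top0.png

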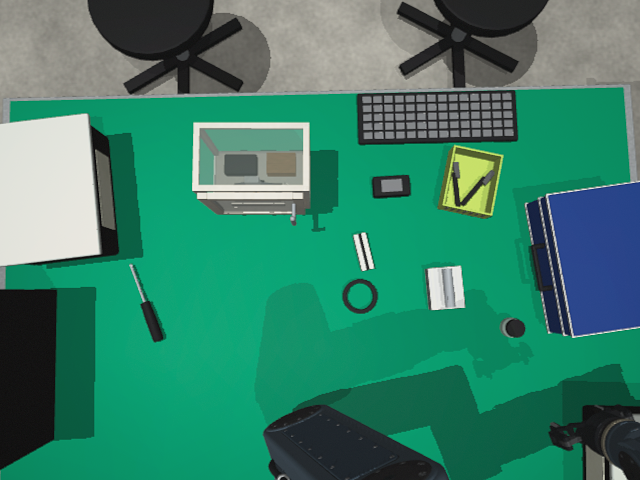

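The handle, hinge and bar positions agree between both cameras and with the listed heights. I'm moving near the handle.

Call:
step_arm:
  steps:
    - {"travel":[0.64,0.98,0.17],"turn":[0,0,0.39],"gripper":-0.3}
    - {"travel":[0.64,0.98,0.17],"turn":[0,0,0.39],"gripper":-0.3}
    - {"travel":[0.64,0.98,0.17],"turn":[0,0,0.39],"gripper":-0.3}
    - {"travel":[0.64,0.98,0.17],"turn":[0,0,0.39],"gripper":-0.3}
    - {"travel":[0.64,0.98,0.17],"turn":[0,0,0.39],"gripper":-0.3}
    - {"travel":[0.64,0.98,0.17],"turn":[0,0,0.39],"gripper":-0.3}
    - {"travel":[0.64,0.98,0.17],"turn":[0,0,0.39],"gripper":-0.3}
    - {"travel":[0.64,0.98,0.17],"turn":[0,0,0.39],"gripper":-0.3}
    - {"travel":[0.64,0.98,0.17],"turn":[0,0,0.39],"gripper":-0.3}
    - {"travel":[0.64,0.98,0.17],"turn":[0,0,0.39],"gripper":-0.3}
    - {"travel":[0.64,0.98,0.17],"turn":[0,0,0.39],"gripper":-0.3}
    - {"travel":[0.64,0.98,0.17],"turn":[0,0,0.39],"gripper":-0.3}
    - {"travel":[0.64,0.98,0.17],"turn":[0,0,0.39],"gripper":-0.3}

```text
time: 3.02
eef_pos: [0.4954, -0.0055, 0.3163]
tool_rot: [-0.0, 0.709, 0.705, -0.0]
wrist_force: [-0.5, 0.1, 1.0]
gripper_width: 0.0302
grip_force: 0.0
```

Run:
```python
from h import *
s=manip.observe(); print(np.round(s["eef_pos"],4),np.round(s["tool_rot"],3),np.round(s["joints"],2),s["gripper_width"])
snap("wrist","w0"); places("wrist",["door_handle","door_hinge","gauge_grip"])
snap("top"); places("top",["door_handle","door_hinge"])
```

```text
[ 0.4954 -0.0055  0.3163] [-0.     0.709  0.705 -0.   ] [-0.01  0.17  0.12  1.52 -0.    1.56] 0.030183268482641776
wrist door_handle [0.5908 0.0599 0.2161] 0.77
top door_handle [0.5893 0.0635 0.2178] 0.79
top door_hinge [0.637  0.2549 0.2168] 0.9
```

View pics/w0.png

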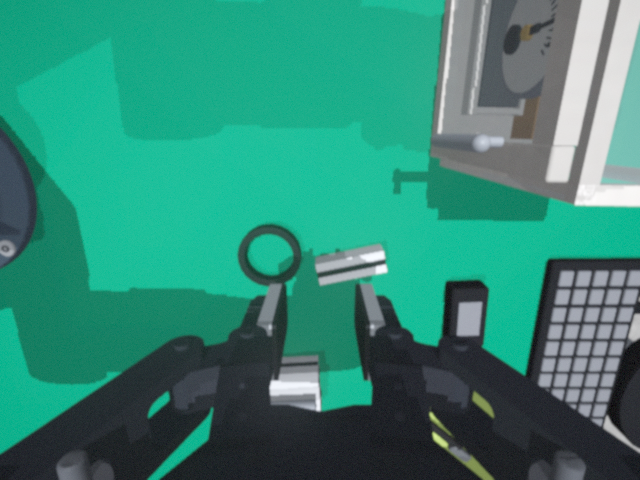

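The wrist picture shows the handle's top end at about (480,143), and the three handle estimates agree. Next I go over it, lower and close.

Call:
step_arm:
  squeeze: 35
  steps:
    - {"travel":[0.1,0.07,0],"turn":[0,0,0],"gripper":-0.3}
    - {"travel":[0.191,0.133,0],"turn":[0,0,0],"gripper":-0.3}
    - {"travel":[0.191,0.133,0],"turn":[0,0,0],"gripper":-0.3}
    - {"travel":[0.191,0.133,-0.06],"turn":[0,0,0],"gripper":-0.3}
    - {"travel":[0.191,0.133,-0.12],"turn":[0,0,0],"gripper":-0.3}
    - {"travel":[0.191,0.133,-0.18],"turn":[0,0,0],"gripper":-0.3}
    - {"travel":[0.191,0.133,-0.228],"turn":[0,0,0],"gripper":-0.3}
    - {"travel":[0.191,0.133,-0.228],"turn":[0,0,0],"gripper":-0.3}
    - {"travel":[0.191,0.133,-0.228],"turn":[0,0,0],"gripper":-1}
    - {"travel":[0.191,0.133,-0.228],"turn":[0,0,0],"gripper":-1}
    - {"travel":[0.191,0.133,-0.228],"turn":[0,0,0],"gripper":-1}
    - {"travel":[0.191,0.133,-0.228],"turn":[0,0,0],"gripper":-1}

```text
time: 4.88
eef_pos: [0.5916, 0.0616, 0.2028]
tool_rot: [0.0, 0.709, 0.706, 0.0]
wrist_force: [-0.6, -3.3, 6.4]
gripper_width: 0.0102
grip_force: 34.6
```

Run:
```python
from h import *
s=manip.observe(); p=np.array(s["eef_pos"]); print(p)
h=np.array([.6365,.2565]); v=p[:2]-h; print(np.hypot(*v))
for t in np.linspace(.1,1.62,17):
    c,n=np.cos(t),np.sin(t); q=np.array([c*v[0]+n*v[1],-n*v[0]+c*v[1]])-v; print(round(t,3),np.round(q/.5,3))
```

```text
[0.59161266 0.06156234 0.20283051]
0.2000389053640258
0.1 [-0.038  0.011]
0.195 [-0.074  0.025]
0.29 [-0.108  0.042]
0.385 [-0.14   0.062]
0.48 [-0.17   0.086]
0.575 [-0.198  0.112]
0.67 [-0.223  0.14 ]
0.765 [-0.245  0.171]
0.86 [-0.264  0.204]
0.955 [-0.28   0.238]
1.05 [-0.293  0.274]
1.145 [-0.302  0.311]
1.24 [-0.308  0.348]
1.335 [-0.31   0.386]
1.43 [-0.309  0.424]
1.525 [-0.304  0.462]
1.62 [-0.295  0.499]
```

Call:
step_arm:
  steps:
    - {"travel":[-0.018,0.005,0],"turn":[0,0,0],"gripper":-1}
    - {"travel":[-0.038,0.011,0],"turn":[0,0,0],"gripper":-1}
    - {"travel":[-0.074,0.025,0],"turn":[0,0,0],"gripper":-1}
    - {"travel":[-0.108,0.042,0],"turn":[0,0,0],"gripper":-1}
    - {"travel":[-0.14,0.062,0],"turn":[0,0,0],"gripper":-1}
    - {"travel":[-0.17,0.086,0],"turn":[0,0,0],"gripper":-1}
    - {"travel":[-0.198,0.112,0],"turn":[0,0,0],"gripper":-1}
    - {"travel":[-0.223,0.14,0],"turn":[0,0,0],"gripper":-1}
    - {"travel":[-0.245,0.171,0],"turn":[0,0,0],"gripper":-1}
    - {"travel":[-0.264,0.204,0],"turn":[0,0,0],"gripper":-1}
    - {"travel":[-0.28,0.238,0],"turn":[0,0,0],"gripper":-1}
    - {"travel":[-0.293,0.274,0],"turn":[0,0,0],"gripper":-1}
    - {"travel":[-0.302,0.311,0],"turn":[0,0,0],"gripper":-1}
    - {"travel":[-0.308,0.348,0],"turn":[0,0,0],"gripper":-1}
    - {"travel":[-0.31,0.386,0],"turn":[0,0,0],"gripper":-1}
    - {"travel":[-0.309,0.424,0],"turn":[0,0,0],"gripper":-1}
    - {"travel":[-0.304,0.462,0],"turn":[0,0,0],"gripper":-1}
    - {"travel":[-0.295,0.499,0],"turn":[0,0,0],"gripper":-1}
    - {"travel":[-0.295,0.499,0],"turn":[0,0,0],"gripper":-1}

```text
time: 7.25
eef_pos: [0.4406, 0.3137, 0.2025]
tool_rot: [-0.003, 0.707, 0.707, -0.001]
wrist_force: [-14.8, 2.8, 12.2]
gripper_width: 0.0097
grip_force: 36.3
```

Call:
step_arm:
  steps:
    - {"travel":[0,0,0],"turn":[0,0,0],"gripper":0.3}
    - {"travel":[0,0,0],"turn":[0,0,0],"gripper":0.3}
    - {"travel":[0,0,0],"turn":[0,0,0],"gripper":0.3}
    - {"travel":[0,0,0.05],"turn":[0,0,0],"gripper":0.3}
    - {"travel":[0,0,0.15],"turn":[0,0,0],"gripper":0.3}
    - {"travel":[0,0,0.25],"turn":[0,0,0],"gripper":0.3}
    - {"travel":[0,0,0.35],"turn":[0,0,0],"gripper":0.3}
    - {"travel":[0.08,-0.18,0.35],"turn":[0,0,0],"gripper":0.3}
    - {"travel":[0.16,-0.38,0.35],"turn":[0,0,0],"gripper":0.3}
    - {"travel":[0.16,-0.38,0.35],"turn":[0,0,0],"gripper":0.3}
    - {"travel":[0.16,-0.38,0.35],"turn":[0,0,0],"gripper":0.3}
    - {"travel":[0.16,-0.38,0.35],"turn":[0,0,0],"gripper":0.3}

```text
time: 8.75
eef_pos: [0.5243, 0.1204, 0.3771]
tool_rot: [-0.0, 0.709, 0.705, -0.0]
wrist_force: [0.3, 0.2, 0.4]
gripper_width: 0.0553
grip_force: 0.0
```

Run:
```python
from h import *
s=manip.observe(); print(np.round(s["eef_pos"],4),np.round(s["tool_rot"],3),np.round(s["joints"],2),s["gripper_width"])
L=["gauge_grip","gauge_foot","gauge","door_handle","door_hinge","mark_tip","pointer_tip"]
snap("wrist","w1"); places("wrist",L)
snap("top"); places("top",L+["bar_top"])
snap("side"); places("side",L+["bar_top"])
```

```text
[0.5243 0.1204 0.3771] [-0.     0.709  0.705 -0.   ] [0.23 0.26 0.39 1.7  0.   1.8 ] 0.055287321606900294
wrist gauge_grip [0.525  0.2239 0.2131] 0.82
wrist gauge_foot [0.5212 0.2233 0.0657] 0.94
wrist gauge [0.5231 0.2187 0.0652] 0.71
wrist door_hinge [0.6357 0.2631 0.2138] 0.71
wrist mark_tip [0.5079 0.226  0.1678] 0.47
wrist pointer_tip [0.5227 0.2249 0.1703] 0.56
top pointer_tip [ 0.3409 -0.4532  0.001 ] 0.67
top bar_top [ 0.4453 -0.301   0.0777] 0.81
side gauge_grip [0.5239 0.2229 0.2064] 0.8
side gauge_foot [0.5198 0.225  0.0594] 0.55
side gauge [0.5272 0.2164 0.0588] 0.72
side door_handle [0.4425 0.308  0.2156] 0.73
side door_hinge [0.6356 0.2537 0.2175] 0.63
side mark_tip [0.5304 0.2185 0.0621] 0.69
```

View pics/w1.png

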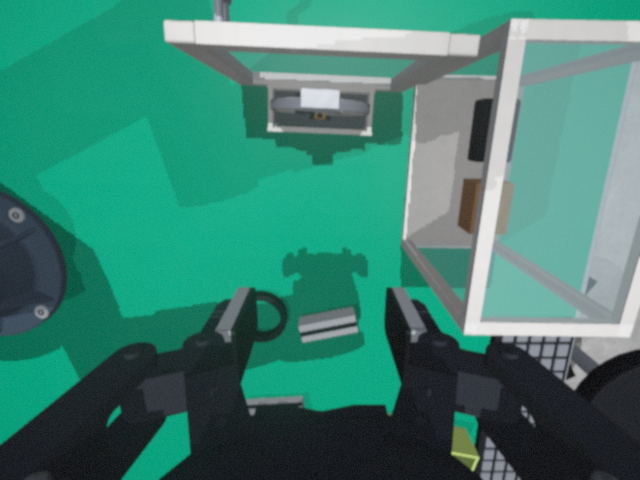

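The gauge's tab top shows at (320,98) in the tray on the open door. I'll measure it by depth.

```bash
cat >> h.py <<'E'
def cloud(cam):
    im,d=manip.capture(cam); K=np.array(manip.camera_params(cam)["camera_matrix"])
    v,u=np.nonzero(d>0); z=d[v,u]; p=np.stack([(u-K[0,2])*z/K[0,0],(v-K[1,2])*z/K[1,1],z],1)
    P=manip.camera_params(cam)
    if cam=="wrist":
        s=manip.observe(); M=np.array(P["mount"]); q=s["tool_rot"]
        w=(p@M[:3,:3].T+M[:3,3])@R.from_quat([q[1],q[2],q[3],q[0]]).as_matrix().T+np.array(s["eef_pos"])
    else:
        r=cv2.Rodrigues(np.array(P["rvec"],float))[0]; w=(p-np.array(P["tvec"],float).ravel())@r
    return w,u,v
E
python3 - <<'E'
from h import *
w,u,v=cloud("wrist")
def rect(m):
    q=w[m]; (c,s,a)=cv2.minAreaRect((q[:,:2]*1000).astype(np.float32)); print(len(q),np.round(c,1),np.round(s,1),round(a,1),np.round(np.median(q[:,2]),4))
m=(abs(u-320)<28)&(abs(v-98)<14)&(w[:,2]>.219)&(w[:,2]<.24); rect(m)
m=(w[:,2]>.238)&(w[:,2]<.254)&(w[:,0]<.61)&(u>150)&(u<500)&(v<60)&(v>15); rect(m)
w,u,v=cloud("top")
m=(abs(w[:,0]-.443)<.07)&(abs(w[:,1]+.299)<.07)
for a,b in((.03,.046),(.066,.09)): rect(m&(w[:,2]>a)&(w[:,2]<b))
E
```

```text
771 [524.3 217.9] [14.1 30. ] 87.1 0.2291
6885 [513.5 256.2] [ 14.7 193.8] 87.2 0.246
1001 [ 442.4 -296.4] [100.8  82.5] 4.2 0.0406
366 [ 442.3 -295.6] [89.3 23. ] 2.6 0.0736
```

Call:
step_arm:
  squeeze: 60
  steps:
    - {"travel":[0,0.1,0],"turn":[0,0,-0.0145],"gripper":0.3}
    - {"travel":[0,0.193,0],"turn":[0,0,-0.0145],"gripper":0.3}
    - {"travel":[0,0.193,-0.08],"turn":[0,0,-0.0145],"gripper":0.3}
    - {"travel":[0,0.193,-0.16],"turn":[0,0,-0.0145],"gripper":0.3}
    - {"travel":[0,0.193,-0.24],"turn":[0,0,-0.0145],"gripper":0.3}
    - {"travel":[0,0.193,-0.3],"turn":[0,0,-0.0145],"gripper":0.3}
    - {"travel":[0,0.193,-0.34],"turn":[0,0,-0.0145],"gripper":0.3}
    - {"travel":[0,0.193,-0.372],"turn":[0,0,-0.0145],"gripper":0.3}
    - {"travel":[0,0.193,-0.372],"turn":[0,0,-0.0145],"gripper":0.3}
    - {"travel":[0,0.193,-0.372],"turn":[0,0,-0.0145],"gripper":-1}
    - {"travel":[0,0.193,-0.372],"turn":[0,0,-0.0145],"gripper":-1}
    - {"travel":[0,0.193,-0.372],"turn":[0,0,-0.0145],"gripper":-1}
    - {"travel":[0,0.193,-0.372],"turn":[0,0,-0.0145],"gripper":-1}
    - {"travel":[0,0.193,-0.372],"turn":[0,0,-0.0145],"gripper":-1}

```text
time: 11.9
eef_pos: [0.5243, 0.2181, 0.1923]
tool_rot: [0.0, 0.724, 0.689, 0.001]
wrist_force: [-1.3, 0.1, 5.8]
gripper_width: 0.0293
grip_force: 60.5
```

Call:
step_arm:
  steps:
    - {"travel":[0,0,0.03],"turn":[0,0,0],"gripper":-1}
    - {"travel":[0,0,0.07],"turn":[0,0,0],"gripper":-1}
    - {"travel":[0,0,0.12],"turn":[0,0,0],"gripper":-1}
    - {"travel":[0,0,0.18],"turn":[0,0,0],"gripper":-1}
    - {"travel":[0,0,0.24],"turn":[0,0,0],"gripper":-1}
    - {"travel":[-0.02,-0.05,0.24],"turn":[0,0,0],"gripper":-1}
    - {"travel":[-0.04,-0.12,0.24],"turn":[0,0,-0.05],"gripper":-1}
    - {"travel":[-0.06,-0.2,0.24],"turn":[0,0,-0.1],"gripper":-1}
    - {"travel":[-0.08,-0.28,0.24],"turn":[0,0,-0.15],"gripper":-1}
    - {"travel":[-0.1,-0.36,0.24],"turn":[0,0,-0.2],"gripper":-1}
    - {"travel":[-0.12,-0.44,0.24],"turn":[0,0,-0.25],"gripper":-1}
    - {"travel":[-0.14,-0.52,0.24],"turn":[0,0,-0.3],"gripper":-1}
    - {"travel":[-0.163,-0.6,0.24],"turn":[0,0,-0.35],"gripper":-1}
    - {"travel":[-0.163,-0.68,0.24],"turn":[0,0,-0.4],"gripper":-1}
    - {"travel":[-0.163,-0.76,0.24],"turn":[0,0,-0.4644],"gripper":-1}
    - {"travel":[-0.163,-0.84,0.24],"turn":[0,0,-0.4644],"gripper":-1}
    - {"travel":[-0.163,-0.84,0.24],"turn":[0,0,-0.4644],"gripper":-1}
    - {"travel":[-0.163,-0.84,0.24],"turn":[0,0,-0.4644],"gripper":-1}

```text
time: 14.15
eef_pos: [0.4422, -0.2019, 0.3115]
tool_rot: [-0.0, 1.0, 0.031, -0.0]
wrist_force: [-1.2, 0.6, -5.2]
gripper_width: 0.0288
grip_force: 61.3
```

Run:
```python
from h import *
s=manip.observe(); print(np.round(s["eef_pos"],4),np.round(s["tool_rot"],3),np.round(s["joints"],2),s["gripper_width"],np.round(s["wrist_force"],1),np.round(s["wrist_torque"],2))
L=["gauge_grip","gauge_foot","mark_tip","pointer_tip","bar_top"]
for c in ("wrist","top","side"): snap(c,c+"2"); places(c,L)
```

```text
[ 0.4422 -0.2019  0.3115] [-0.     1.     0.031 -0.   ] [-0.43  0.16  0.09  1.5   0.    2.65] 0.028804408091456075 [-1.2  0.6 -5.2] [-0.03  0.01  0.04]
wrist gauge_grip [ 0.4428 -0.1973  0.3292] 0.91
wrist gauge_foot [ 0.4416 -0.1946  0.1813] 0.65
wrist mark_tip [ 0.4396 -0.2007  0.3275] 0.69
wrist bar_top [ 0.4406 -0.2951  0.0757] 0.79
top gauge_foot [ 0.4453 -0.2031  0.1811] 0.72
side gauge_foot [ 0.4412 -0.1969  0.1772] 0.49
side pointer_tip [ 0.7149  0.1456 -0.0022] 0.66
```

View pics/wrist2.png

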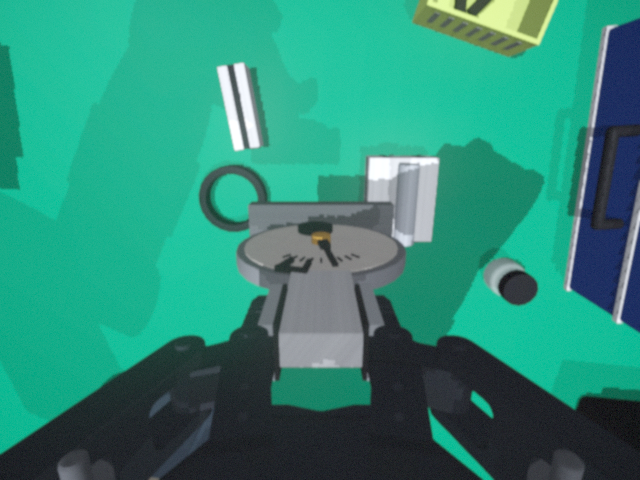

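View pics/side2.png

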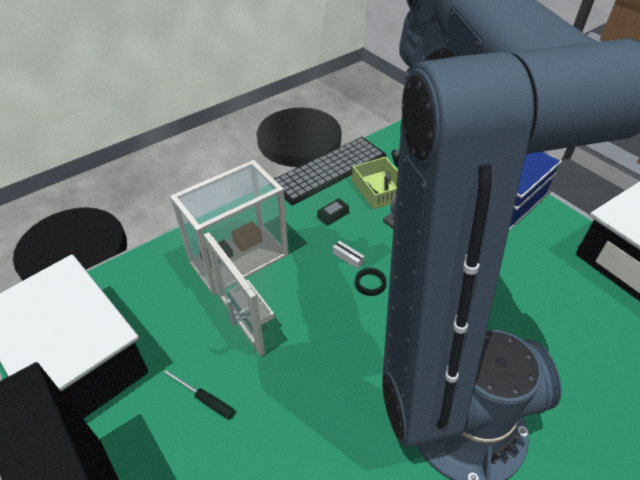

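Run:
```python
from h import *
im,_=snap("wrist"); places("wrist",["mark_tip","pointer_tip","gauge_foot"],2)
c=im[190:300,225:415,::-1]; cv2.imwrite("pics/w3.png",cv2.resize(c,None,fx=4,fy=4,interpolation=cv2.INTER_CUBIC))
```

```text
wrist mark_tip [ 0.4379 -0.1862  0.2881] 0.89
wrist gauge_foot [ 0.4413 -0.1963  0.1802] 0.55
```

View pics/w3.png

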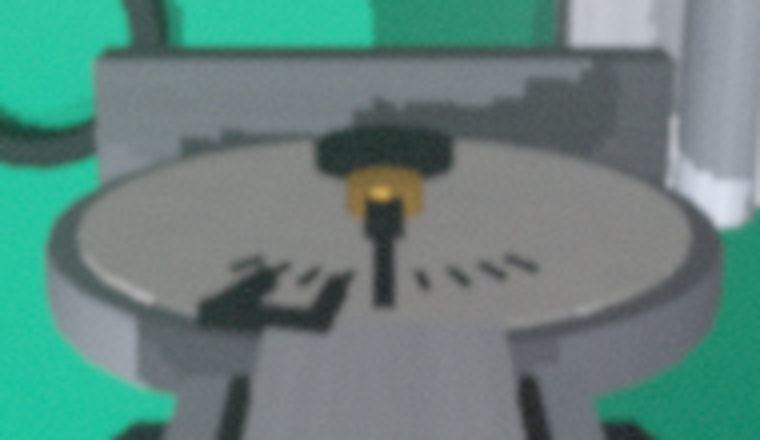

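The pointer stands straight up at (383,255). The two-pronged mark is left of it (+y side) at about (300,285), roughly 0.31 rad, so the gauge's top must lean towards −y. Next I go over the bar and lower.

Call:
step_arm:
  steps:
    - {"travel":[0,-0.06,0],"turn":[0,0,0],"gripper":-1}
    - {"travel":[0,-0.12,0],"turn":[0,0,0],"gripper":-1}
    - {"travel":[0,-0.17,0],"turn":[0,0,0],"gripper":-1}
    - {"travel":[0,-0.188,0],"turn":[0,0,0],"gripper":-1}
    - {"travel":[0,-0.188,-0.05],"turn":[0,0,0],"gripper":-1}
    - {"travel":[0,-0.188,-0.1],"turn":[0,0,0],"gripper":-1}
    - {"travel":[0,-0.188,-0.15],"turn":[0,0,0],"gripper":-1}
    - {"travel":[0,-0.188,-0.175],"turn":[0,0,0],"gripper":-1}
    - {"travel":[0,-0.188,-0.19],"turn":[0,0,0],"gripper":-1}
    - {"travel":[0,-0.188,-0.196],"turn":[0,0,0],"gripper":-1}
    - {"travel":[0,-0.188,-0.196],"turn":[0,0,0],"gripper":-1}

```text
time: 16.62
eef_pos: [0.4427, -0.2962, 0.2137]
tool_rot: [0.0, 1.0, 0.031, 0.0]
wrist_force: [-0.3, -0.6, -5.0]
gripper_width: 0.0291
grip_force: 61.6
```

Run:
```python
from h import *
s=manip.observe(); print(np.round(s["eef_pos"],4),np.round(s["wrist_force"],1))
L=["gauge_foot","mark_tip","pointer_tip","bar_top"]
for c in ("wrist","top"):
  snap(c); places(c,L)
w,u,v=cloud("wrist")
m=(abs(w[:,0]-.443)<.06)&(abs(w[:,1]+.299)<.07)
for a,b in((.034,.046),(.07,.08),(.083,.096)):
    q=w[m&(w[:,2]>a)&(w[:,2]<b)]
    print(a,len(q),np.round(np.percentile(q,[1,99],axis=0),4).tolist() if len(q) else "")
```

```text
[ 0.4427 -0.2962  0.2137] [-0.3 -0.6 -5. ]
wrist gauge_foot [ 0.4422 -0.2916  0.0839] 0.65
wrist mark_tip [ 0.4417 -0.2797  0.1906] 0.66
wrist bar_top [ 0.4416 -0.2884  0.2336] 0.32
top gauge_foot [ 0.4421 -0.2964  0.0806] 0.61
top bar_top [ 0.4252  0.4334 -0.0005] 0.44
0.034 2779 [[0.4546, -0.3348, 0.0392], [0.4936, -0.2562, 0.0428]]
0.07 832 [[0.4619, -0.3059, 0.0701], [0.4872, -0.2852, 0.0771]]
0.083 1704 [[0.4401, -0.3492, 0.0841], [0.4663, -0.2412, 0.096]]
```

Call:
step_arm:
  steps:
    - {"travel":[0,0,-0.004],"turn":[0,0,0],"gripper":-1}
    - {"travel":[0,0,-0.007],"turn":[0,0,0],"gripper":-1}
    - {"travel":[0,0,-0.01],"turn":[0,0,0],"gripper":-1}
    - {"travel":[0,0,-0.012],"turn":[0,0,0],"gripper":-1}
    - {"travel":[0,0,-0.012],"turn":[0,0,0],"gripper":-1}

```text
time: 17.8
eef_pos: [0.4425, -0.2961, 0.2073]
tool_rot: [-0.0, 1.0, 0.031, 0.0]
wrist_force: [0.2, 0.8, -3.8]
gripper_width: 0.0291
grip_force: 61.9
```

Call:
step_arm:
  steps:
    - {"travel":[0,0,-0.002],"turn":[0,0,0],"gripper":-1}
    - {"travel":[0,0,-0.002],"turn":[0,0,0],"gripper":-1}
    - {"travel":[0,0,-0.002],"turn":[0,0,0],"gripper":-1}

```text
time: 18.18
eef_pos: [0.4427, -0.2961, 0.2072]
tool_rot: [0.0, 1.0, 0.031, 0.001]
wrist_force: [-0.9, 2.3, 6.0]
gripper_width: 0.0294
grip_force: 62.9
```

Contact is about 10 N with the gauge upright. I rock first to 0.2 rad, top towards −y, rolling on the bar.

Call:
step_arm:
  steps:
    - {"travel":[0,0,0],"turn":[0,0,0],"gripper":-1}
    - {"travel":[0.0008,-0.0132,-0.0003],"turn":[0.0159,0.001,0],"gripper":-1}
    - {"travel":[0.0016,-0.0263,-0.0012],"turn":[0.0318,0.0019,0],"gripper":-1}
    - {"travel":[0.0016,-0.0263,-0.0012],"turn":[0.0318,0.0019,0],"gripper":-1}

```text
time: 18.68
eef_pos: [0.4438, -0.3097, 0.2067]
tool_rot: [-0.051, 0.998, 0.031, -0.0]
wrist_force: [-0.6, 3.1, 9.9]
gripper_width: 0.0292
grip_force: 63.4
```

Call:
step_arm:
  steps:
    - {"travel":[0.0008,-0.0131,-0.001],"turn":[0.0159,0.001,0],"gripper":-1}
    - {"travel":[0.0016,-0.0261,-0.003],"turn":[0.0318,0.0019,0],"gripper":-1}
    - {"travel":[0.0016,-0.0261,-0.003],"turn":[0.0318,0.0019,0],"gripper":-1}
    - {"travel":[0.0016,-0.0261,-0.003],"turn":[0.0318,0.0019,0],"gripper":-1}

```text
time: 19.18
eef_pos: [0.4446, -0.3228, 0.205]
tool_rot: [-0.1, 0.995, 0.031, -0.002]
wrist_force: [0.1, 0.2, 5.8]
gripper_width: 0.0293
grip_force: 62.9
```

Run:
```python
from h import *
s=manip.observe(); print(np.round(s["eef_pos"],4),np.round(s["wrist_force"],1))
for k in range(3): im,_=snap("wrist"); places("wrist",["mark_tip","pointer_tip","gauge_foot"])
np.save("im4.npy",im)
P=manip.camera_params("wrist"); M=np.array(P["mount"]);K=np.array(P["camera_matrix"])
# dial frame in tool coords: up=-z tool, left(+y world)=? tool y=-lateral ; face toward camera
print(np.round(M,3).tolist())
c=im[150:350,200:440,::-1]; cv2.imwrite("pics/w4.png",cv2.resize(c,None,fx=3,fy=3,interpolation=cv2.INTER_CUBIC))
```

```text
[ 0.4446 -0.3228  0.205 ] [0.1 0.2 5.8]
wrist mark_tip [ 0.4384 -0.3044  0.1827] 0.75
wrist pointer_tip [ 0.3446 -0.4505 -0.0024] 0.51
wrist gauge_foot [ 0.4449 -0.2921  0.0732] 0.89
wrist mark_tip [ 0.4409 -0.3024  0.184 ] 0.65
wrist gauge_foot [ 0.4436 -0.2942  0.0743] 0.95
wrist mark_tip [ 0.4416 -0.3014  0.1865] 0.74
wrist gauge_foot [ 0.4436 -0.2918  0.0762] 0.93
[[-0.0, -0.958, -0.286, 0.073], [1.0, -0.0, -0.0, -0.0], [0.0, -0.286, 0.958, -0.144], [0.0, 0.0, 0.0, 1.0]]
```

View pics/w4.png

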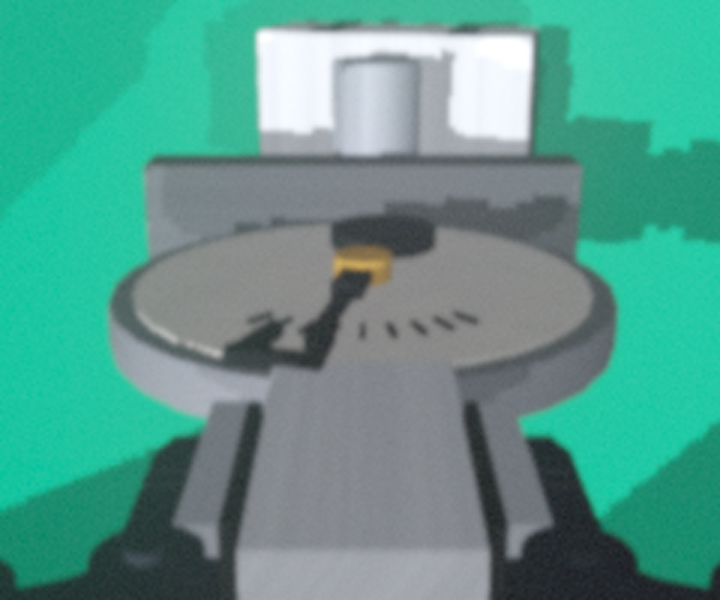

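The pointer moved towards the mark (right prong at crop (325,345)). I'll measure the mark's angle by back-projecting onto the hands' plane.

Run:
```python
from h import *
P=manip.camera_params("wrist"); M=np.array(P["mount"]);K=np.array(P["camera_matrix"])
def bp(u,v,x):
    d=M[:3,:3]@np.linalg.solve(K,[u,v,1.]); t=(x-M[0,3])/d[0]; p=M[:3,3]+t*d
    l,up=-p[1]*1000,(0.0678-p[2])*1000; return round(l,1),round(up,1),round(np.hypot(l,up),1),round(np.arctan2(l,up),3)
for n,pts,f,o in (("w3",dict(hub=(383,195),ptip=(383,305),Lp_top=(268,272),Lp_bot=(222,318),Rp_top=(345,280),Rp_bot=(322,322)),4,(225,190)),
                  ("w4",dict(hub=(362,260),p_mid=(345,290),Lp_top=(275,320),Lp_bot=(240,352),Rp_bot=(312,360),Rp=(320,340)),3,(200,150))):
    for k,(a,b) in pts.items(): print(n,k,[bp(o[0]+a/f,o[1]+b/f,x) for x in (.005,.009)])
```

```text
w3 hub [(np.float64(0.3), np.float64(-11.7), np.float64(11.7), np.float64(3.118)), (np.float64(0.3), np.float64(1.4), np.float64(1.5), np.float64(0.197))]
w3 ptip [(np.float64(0.3), np.float64(37.9), np.float64(37.9), np.float64(0.008)), (np.float64(0.3), np.float64(48.1), np.float64(48.1), np.float64(0.006))]
w3 Lp_top [(np.float64(16.4), np.float64(25.3), np.float64(30.1), np.float64(0.575)), (np.float64(15.4), np.float64(36.2), np.float64(39.4), np.float64(0.403))]
w3 Lp_bot [(np.float64(20.9), np.float64(42.4), np.float64(47.3), np.float64(0.459)), (np.float64(19.7), np.float64(52.4), np.float64(56.0), np.float64(0.36))]
w3 Rp_top [(np.float64(5.5), np.float64(28.5), np.float64(29.0), np.float64(0.192)), (np.float64(5.2), np.float64(39.2), np.float64(39.6), np.float64(0.133))]
w3 Rp_bot [(np.float64(8.1), np.float64(43.8), np.float64(44.5), np.float64(0.182)), (np.float64(7.6), np.float64(53.7), np.float64(54.2), np.float64(0.141))]
w4 hub [(np.float64(0.3), np.float64(-16.5), np.float64(16.5), np.float64(3.121)), (np.float64(0.3), np.float64(-3.1), np.float64(3.1), np.float64(3.033))]
w4 p_mid [(np.float64(3.8), np.float64(5.0), np.float64(6.3), np.float64(0.653)), (np.float64(3.6), np.float64(17.1), np.float64(17.5), np.float64(0.208))]
w4 Lp_top [(np.float64(16.7), np.float64(23.1), np.float64(28.5), np.float64(0.628)), (np.float64(15.8), np.float64(34.1), np.float64(37.6), np.float64(0.433))]
w4 Lp_bot [(np.float64(21.5), np.float64(39.4), np.float64(44.9), np.float64(0.5)), (np.float64(20.3), np.float64(49.5), np.float64(53.5), np.float64(0.389))]
w4 Rp_bot [(np.float64(8.9), np.float64(43.1), np.float64(44.0), np.float64(0.203)), (np.float64(8.4), np.float64(53.0), np.float64(53.7), np.float64(0.157))]
w4 Rp [(np.float64(7.9), np.float64(33.6), np.float64(34.5), np.float64(0.23)), (np.float64(7.4), np.float64(44.1), np.float64(44.7), np.float64(0.167))]
```

Call:
step_arm:
  steps:
    - {"travel":[0.0006,-0.0103,-0.0021],"turn":[0.0128,0.0008,0],"gripper":-1}
    - {"travel":[0.0012,-0.0206,-0.0044],"turn":[0.0255,0.0016,0],"gripper":-1}
    - {"travel":[0.0012,-0.0206,-0.0044],"turn":[0.0255,0.0016,0],"gripper":-1}
    - {"travel":[0.0012,-0.0206,-0.0044],"turn":[0.0255,0.0016,0],"gripper":-1}
    - {"travel":[0.0012,-0.0206,-0.0044],"turn":[0.0255,0.0016,0],"gripper":-1}
    - {"travel":[0.0012,-0.0206,-0.0044],"turn":[0.0255,0.0016,0],"gripper":-1}
    - {"travel":[0.0012,-0.0206,-0.0044],"turn":[0.0255,0.0016,0],"gripper":-1}
    - {"travel":[0.0012,-0.0206,-0.0044],"turn":[0.0255,0.0016,0],"gripper":-1}

```text
time: 20.78
eef_pos: [0.4452, -0.333, 0.2029]
tool_rot: [-0.139, 0.99, 0.031, -0.003]
wrist_force: [1.2, -0.1, 6.5]
gripper_width: 0.0292
grip_force: 63.0
```

Run:
```python
from h import *
s=manip.observe(); print(np.round(s["eef_pos"],4),np.round(s["wrist_force"],1))
im,_=snap("wrist"); places("wrist",["mark_tip","pointer_tip","gauge_foot"])
c=im[215:285,250:390,::-1]; cv2.imwrite("pics/w5.png",cv2.resize(c,None,fx=5,fy=5,interpolation=cv2.INTER_CUBIC))
```

```text
[ 0.4452 -0.333   0.2029] [ 1.2 -0.1  6.5]
wrist mark_tip [ 0.44   -0.3138  0.1828] 0.59
```

View pics/w5.png

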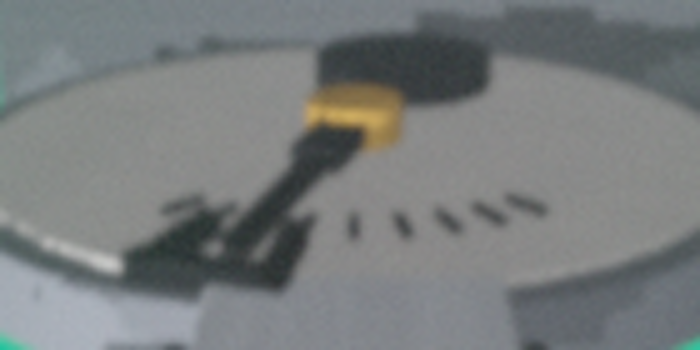

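The pointer tip at (236,243) stands centred between the prongs, at about x=180 and 293. Contact is about 11 N. I'll let it settle briefly, then hand in.

Call:
step_arm:
  steps:
    - {"travel":[0,0,0],"turn":[0,0,0],"gripper":-1}
    - {"travel":[0,0,0],"turn":[0,0,0],"gripper":-1}
    - {"travel":[0,0,0],"turn":[0,0,0],"gripper":-1}
    - {"travel":[0,0,0],"turn":[0,0,0],"gripper":-1}
    - {"travel":[0,0,0],"turn":[0,0,0],"gripper":-1}
    - {"travel":[0,0,0],"turn":[0,0,0],"gripper":-1}

```text
time: 21.72
eef_pos: [0.4452, -0.333, 0.2029]
tool_rot: [-0.139, 0.99, 0.031, -0.003]
wrist_force: [1.1, -0.2, 6.8]
gripper_width: 0.0291
grip_force: 63.0
```

Run:
```python
from h import *
print(np.round(manip.observe()["wrist_force"],1)); print(manip.close_job())
```

```text
[ 1.1 -0.2  6.8]
the job is handed in; nothing more can be done
None
```

The job is handed in at about 22 s, no verdict returned: the door is open about 1.6 rad, and the gripped gauge rests on the bar at roughly 11 N, leaning 0.28 rad, with its pointer centred between the prongs in the last picture.

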